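# Clamp the bare drive for inspection

## Task

One of the two board clamps on the bench has a small hard drive lying loose between its jaws; the other clamp is empty. Turn the black bar handle on the clamp that holds the drive a quarter turn clockwise, seen from above, until the bar lies parallel to the jaws and the drive is held tight between them, then let go. Leave the empty clamp open.

Things in the scene. Friction and masses are not known exactly. Their poses are not given: they have to be found in the camera images.
- clamp_bar (a point): Middle of the black bar handle on the cam of the clamp with the drive, on its upright turning axis, 50 mm up. Bar 64 (x) x 14 (y) x 24 mm, top 62 mm up, on a 14 mm spindle; below 24 mm lie cam and base. At the start its x is 0 to 0.25 rad clockwise of the jaw's x; it turns clockwise from above, stop at 1.60 rad; stiff (0.1 to 0.18 N m), stays where left. Clear for 60 mm around.
- clamp_jaw: That clamp's moving jaw: steel bar 80 (y) x 8 x 12.5 mm, top 25 mm up; origin mid lower edge of its gripping face; x points from the cam to the drive. The cam moves it 14 mm along x in a quarter turn: it slides the drive to the fixed jaw (80 mm off when open), then presses by springs, up to 8 N. Clamp fixed to the bench, grey base 196 x 112 x 12 mm.
- drive: Bare 2.5 inch hard drive, 70 (x) x 100 (y) x 9.5 mm, 110 g, aluminium with green circuit board and black cover on top; origin mid underside. It lies loose on the clamp's base, 12 mm above the bench, between the jaws with several mm to spare.
- spare_cam (a joint): Cam angle (rad) of the other, identical clamp, which is empty: 0 to 0.25 at the start (open), growing clockwise to 1.60. To be left open.
There are look-alikes about, which are no part of the job. What is shaped like the part that bears clamp_bar but purple is not meant. There is more than one size of the drive; the job needs the larger.

How it is judged (in metres and radians):
At the end, for the whole second after the job is handed in: The bar of the clamp with the drive is parallel to the jaws within 15 degrees, its moving jaw presses on the drive with more than 2 N, the drive lies flat (within 0.1 rad) and still between the jaws, and the empty clamp's cam is still open (below 0.45 rad) (angle between the x axis of clamp_bar and the y axis of clamp_jaw, either way round below 0.26 rad and contact force between clamp_jaw and drive above 2 N and angle between drive's own z axis and vertical below 0.1 rad and linear speed of drive below 0.01 m/s and value of joint spare_cam below 0.45 rad); the robot touches nothing.
It fails at once if the empty clamp's cam is turned towards shut (value of joint spare_cam above 0.6 rad).
It also fails if it takes over 35 s, if anything falls off the work surface, if the arm or the gripper's body presses on something with over 40 N, if the wrist force passes 120 N, or if a joint passes its speed limit or range.

## Robot

A 6-joint arm with a two-finger parallel gripper is mounted at the origin on the work surface. World frame = base frame: x ahead of the robot, y to its left, z up, the work surface at z = 0. Lengths are in mm, angles in rad, forces in N, time in s.
With the tool pointing down it reaches from about 350 to 975 mm from the base axis. Payload 7.1 kg.
Tool frame: the origin (TCP) lies on the front face of the gripper's body, between the roots of the fingers; the fingertips stand 80 mm ahead of it and the grasp point (between the pads) lies 61 mm ahead of it; z points along the fingers, y is the line along which they close (so a half turn about z gives the same grasp; the last joint's range is limited). The gripper opens to 88 mm and grips with 3 to 60 N. Pads are 20 mm wide; open, the fingers measure 115 mm over their backs; the gripper's body (75 mm by 178 mm) begins 61 mm behind the grasp point.
Start: joints at [-0.019, 0.423, 1.63, -0, 1.089, -0.019], TCP at [624.984, 0.026, 302.675] pointing down, gripper open.
Joint ranges: [-3, 3], [-0.9, 2.11], [0.09, 2.58], [-1.31, 4.45], [0.11, 2.69], [-2.54, 2.54]. Speed limits (rad/s): [2.39, 2.39, 3.01, 3.14, 3.14, 3.14].

## Interface

Orientations are given as a rotation vector (axis times angle).
In Python, from workcell import readout, vision, close_job gives the robot as it stands.
- The arm moves only by the tool servo_tool, never from a script. Its argument "plan" is a list that holds one entry, the list of rows, each a list of 7 numbers: the gripper command: -1 is fully open, 1 is shut, values between are in proportion, then the shift along the world's x, y, z in units of 40 mm (1.0 is 40 mm), then the turn, a rotation vector about the world's x, y, z in units of 5 degrees (1.0 is 5 degrees). A call has 1 to 5 rows; each row shifts and turns the commanded pose from where the row before left it; what a row does not reach is not made up. A row lasts 1/12 s, in which the tool goes at most 41.7 mm and 7.16 degrees, less where a joint would pass 70% of its speed; a pose out of reach is approached as far as the arm can. A call is refused whole if a number of a shift passes 1 or a number of a turn 1, either way. A call with a gripper value outside its range is refused whole. The fingers move at their own pace and stop on an object; the grip force is fixed at half the most. Time passes only in rows, so rows that do not move let the fingers close. It gives the time, the measured TCP pose, the force, the opening and the grip force at its end, in the units of the state.
- readout.get_obs(): the state, without advancing time (a new reading comes with each control period).
- vision.get_image(name): name is "scene" or "side" or "wrist"; returns the picture (420x560x3 uint8, red, green, blue); there is no depth.
- vision.camera_params(name): a dict with "fx", "fy", "cx", "cy" (pixels), "rvec" (rotation vector, rad) and "tvec" (3), from world to camera coordinates, as OpenCV has them; the wrist camera has in their place "hand_eye" (4x4, takes a point from camera to tool coordinates, whose origin is the TCP and whose axes are the flange's). Camera axes: x right, y down, z forward; pixel columns grow to the right and rows downward; lengths in mm; the calibration is good to about 2 mm. A picture is of the moment at which its call begins: read the wrist's pose just before it. camera_params takes no time and is no camera call.
- close_job(): hands the job in; it is judged then, once.
The state is a dict: "t": time; "qpos": joint angles; "qvel": joint speeds; "joint_torque": joint torques, N m; "ee_pos": TCP position; "orientation": TCP orientation; "ft_force": force on the tool from outside, world axes, zero at the start; "moment": the same for the moment, N m; "width": finger opening in mm; "grasp_force": force on a finger pad.
Only numpy, scipy, OpenCV 4.12 (cv2) and the standard library are available. Lean on these libraries where they do the work, as an engineer would, in place of code of your own. Each camera call takes 0.05 s, during which the arm holds its last target. There are 200 camera calls.

## Working session

There is one attempt and no reset: what is moved stays moved. The work goes in short steps, Python scripts to look and compute and a tool call to move; the robot and the scene stay as the last step left them, time stands still between calls to the robot, and variables do not carry over. Pictures are saved under pics/ and viewed, at most 10 in all, crops included, and the job is handed in when it is done.

Besides the shell and the picture viewer there is one more tool, called as name(argument=value, ...) on one line, values as JSON. servo_tool: Moves the arm, as the interface text tells. Its arguments: {"type":"object","properties":{"plan":{"type":"array"}},"required":["plan"]}

```bash
mkdir -p pics; cat > h.py <<'E'
import numpy as np, cv2
from workcell import readout, vision, close_job
def save(n,f,crop=None,s=1):
    im=vision.get_image(n)[:,:,::-1]
    np.save('pics/'+f+'.npy',im)
    if crop: im=im[crop[1]:crop[3],crop[0]:crop[2]]
    cv2.imwrite('pics/'+f+'.png',cv2.resize(im,None,fx=s,fy=s,interpolation=cv2.INTER_CUBIC))
def ray(p,uv):
    R=cv2.Rodrigues(np.array(p['rvec'],float))[0];t=np.array(p['tvec'],float).ravel()
    d=R.T@np.array([(uv[0]-p['cx'])/p['fx'],(uv[1]-p['cy'])/p['fy'],1]);return -R.T@t,d
def wcam(o):
    p=dict(vision.camera_params('wrist'));H=np.array(p['hand_eye'])
    T=np.eye(4);T[:3,:3]=cv2.Rodrigues(np.array(o['orientation'],float))[0];T[:3,3]=o['ee_pos']
    W=np.linalg.inv(T@H);p['rvec']=cv2.Rodrigues(W[:3,:3])[0];p['tvec']=W[:3,3];return p
def atz(p,uv,z):
    c,d=ray(p,uv);return c+d*(z-c[2])/d[2]
E
python3 - <<'E'
from h import *
o=readout.get_obs();print(o)
save('scene','s0',s=1.4);save('wrist','w0',s=1.4)
E
```

```text
{'t': 0.0, 'qpos': array([-1.89904203e-02,  4.23833907e-01,  1.63068148e+00,  1.14899957e-05,
        1.08860056e+00, -1.90186867e-02]), 'qvel': array([ 0.00147488,  0.00018257,  0.00015011, -0.00207447,  0.0008454 ,
        0.00102904]), 'joint_torque': array([ 1.28069914e-03, -5.44622147e+01, -2.73670936e+01,  6.42951974e-02,
        2.27214623e-02, -1.51321510e-04]), 'ee_pos': array([6.24567879e+02, 4.22517158e-02, 3.01909284e+02]), 'orientation': array([-2.22063473e+00, -2.22068565e+00,  1.64739994e-03]), 'ft_force': array([-0.28556372,  0.21097453, -0.68047333]), 'moment': array([0.018987  , 0.03042146, 0.02848079]), 'grasp_force': 0.0, 'width': 87.9632116819853}
```

View pics/s0.png

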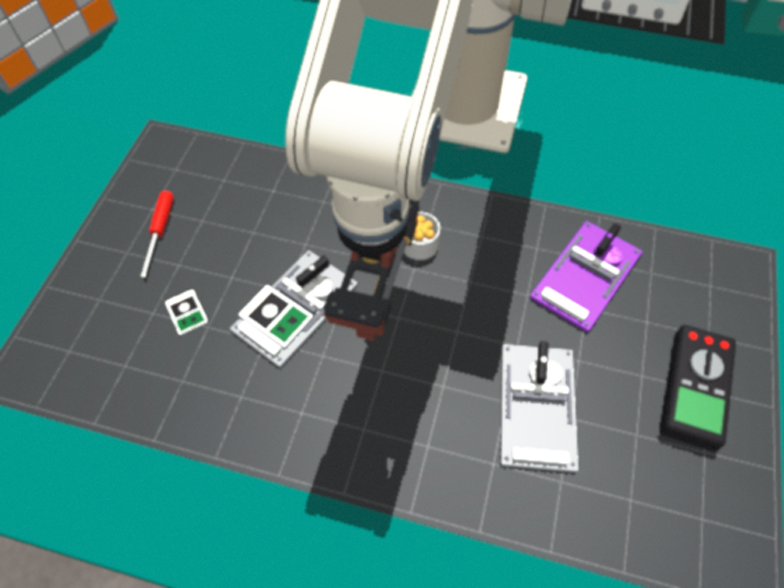

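View pics/w0.png

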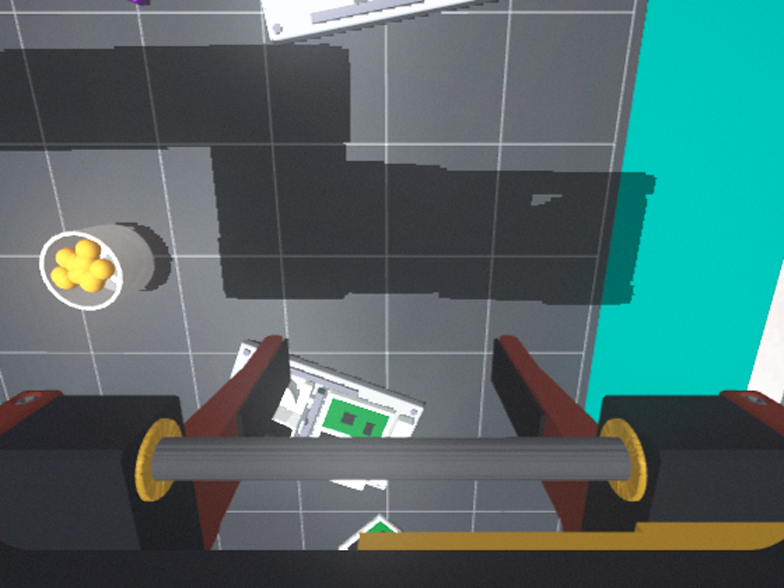

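The scene shows the drive clamp at about (295,305) with its bar near (312,269). The empty clamp is at (540,405) and the purple one at (590,275). I'll enlarge the drive clamp in both fixed views.

```bash
python3 - <<'E'
from h import *
p=vision.camera_params('scene')
for uv in [(312,269),(540,360),(424,225),(340,297)]:
    print(atz(p,np.array(uv)/1.4,60).round(1))
save('side','d0',s=1.4)
im=np.load('pics/s0.npy')[165:275,155:275]
cv2.imwrite('pics/s0c.png',cv2.resize(im,None,fx=5,fy=5,interpolation=cv2.INTER_CUBIC))
E
```

```text
[ 497.2 -153.    60. ]
[562.9 234.1  60. ]
[362.4   3.   60. ]
[536.2 -92.2  60. ]
```

View pics/s0c.png

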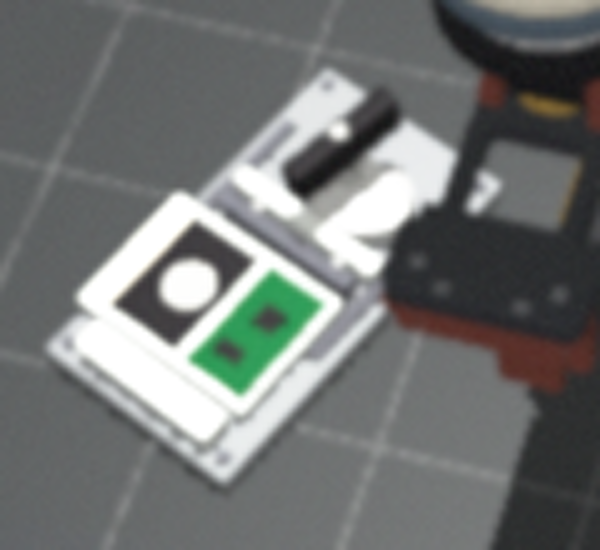

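View pics/d0.png

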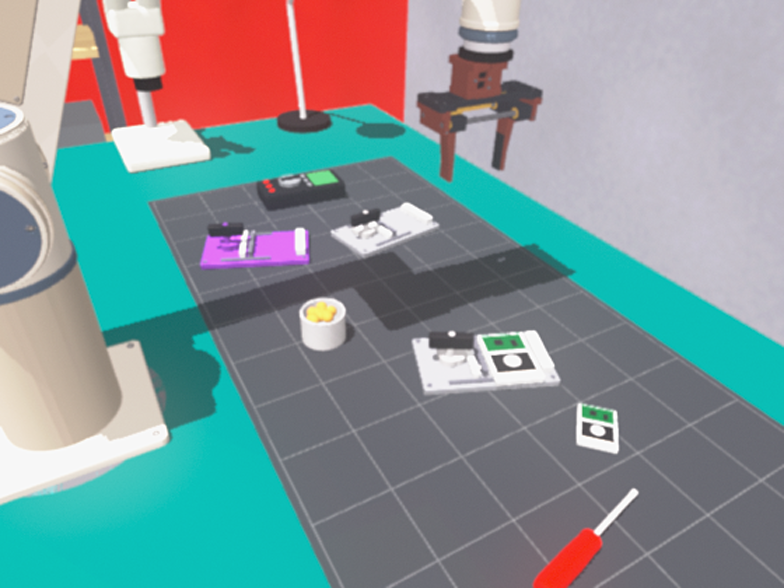

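The crop shows the bar's screw dot at (340,131), with bar ends near (388,97) and (296,170). The base corners are about (327,72), (50,345), (225,485) and (497,180).

```bash
python3 - <<'E'
from h import *
p=vision.camera_params('scene')
f=lambda a,z:atz(p,np.array(a)/5+[155,165]-0.4,z)
print(f((340,131),62).round(1))
a,b=f((380,95),62),f((295,163),62);print(a.round(1),b.round(1),np.linalg.norm(a-b),np.degrees(np.arctan2(*(b-a)[1::-1])))
c=[f(q,12) for q in [(327,72),(50,345),(225,485),(497,180)]]
for i in range(4):
    d=c[(i+1)%4]-c[i];print(c[i].round(1),np.linalg.norm(d).round(1),np.degrees(np.arctan2(d[1],d[0])).round(1))
print(vision.camera_params('wrist')['hand_eye'])
E
```

```text
[ 495.1 -154.1   62. ]
[ 471.3 -142.7   62. ] [ 516.9 -168.3   62. ] 52.209727241037676 -29.28973857386
[ 434.6 -187.9   12. ] 191.2 -22.4
[ 611.4 -260.7   12. ] 111.9 66.2
[ 656.6 -158.2   12. ] 196.6 159.2
[472.7 -88.5  12. ] 106.5 -111.0
[[ 7.82790076e-04 -9.57891394e-01 -2.87129698e-01  7.98449988e+01]
 [ 9.99999682e-01  7.06692776e-04  3.68665794e-04 -4.47807800e-01]
 [-1.50229308e-04 -2.87129896e-01  9.57891643e-01 -8.12013139e+01]
 [ 0.00000000e+00  0.00000000e+00  0.00000000e+00  1.00000000e+00]]
```

servo_tool(plan=[[[-1,-0.65,-0.77,0,0,0,1],[-1,-0.65,-0.77,0,0,0,1],[-1,-0.65,-0.77,0,0,0,1],[-1,-0.65,-0.77,0,0,0,1],[-1,-0.65,-0.77,0,0,0,1]]])

```text
t: 0.57
ee_pos: [493.5, -154.9, 302.5]
orientation: [-1.681, -2.653, 0.0]
ft_force: [-0.1, -0.9, -0.6]
width: 87.6
grasp_force: 0.0
```

servo_tool(plan=[[[-1,0,0,-0.3,0,0,1],[-1,0,0,-0.3,0,0,1],[-1,0,0,-0.3,0,0,1],[-1,0,0,-0.3,0,0,1],[-1,0,0,-0.3,0,0,1]]])

```text
t: 0.98
ee_pos: [494.8, -154.1, 242.1]
orientation: [-1.069, -2.954, 0.0]
ft_force: [-0.9, -0.6, -0.2]
width: 88.0
grasp_force: 0.0
```

servo_tool(plan=[[[-1,0,0,0,0,0,1],[-1,0,0,0,0,0,1],[-1,0,0,0,0,0,0],[-1,0,0,0,0,0,0]]])

```text
t: 1.32
ee_pos: [494.9, -153.9, 242.6]
orientation: [-0.817, -3.033, -0.0]
ft_force: [0.2, 0.1, 0.1]
width: 88.1
grasp_force: 0.0
```

```bash
python3 - <<'E'
from h import *
import pickle
o=readout.get_obs();print(o['ee_pos'],o['orientation'],o['t']);pickle.dump(o,open('o1.pkl','wb'))
save('wrist','w1',s=1.4)
p=wcam(o);print(1.4*cv2.projectPoints(np.array([[495.,-154,62]]),p['rvec'],p['tvec'],np.array([[p['fx'],0,p['cx']],[0,p['fy'],p['cy']],[0,0,1]]),None)[0])
E
```

```text
[ 494.93113941 -153.94214797  242.55295654] [-8.16931826e-01 -3.03322781e+00 -2.01879466e-05] 1.3167
[[[389.41582527 293.70981098]]]
```

View pics/w1.png

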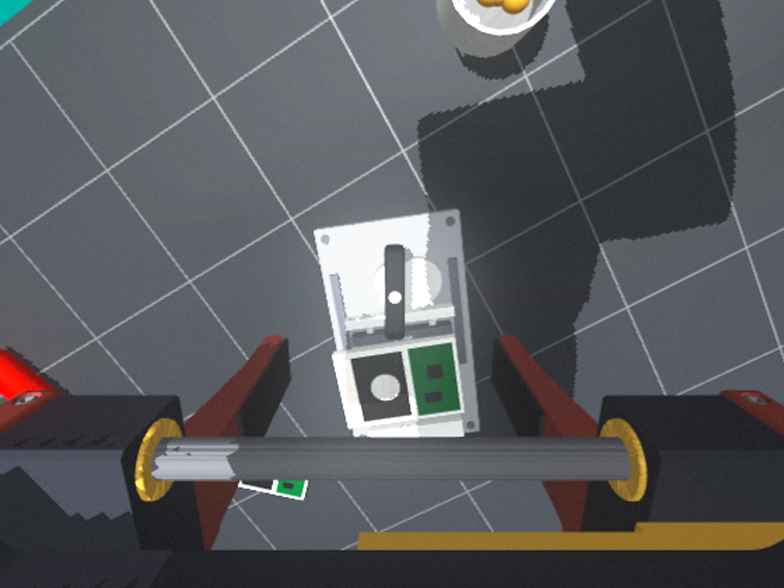

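The wrist view shows the bar upright at (395,297), with ends at (394,245) and (396,338). The base corners are (315,231), (459,210) and (479,431), and the jaw runs from (345,325) to (453,312).

```bash
python3 - <<'E'
from h import *
import pickle
p=wcam(pickle.load(open('o1.pkl','rb')))
f=lambda a,z:atz(p,np.array(a)/1.4,z)
print(f((395,297),62))
for a,b,z in [((394,246),(396,333),62),((315,231),(459,210),12),((459,210),(479,431),12)]:
    d=f(b,z)-f(a,z);print(((f(a,z)+f(b,z))/2).round(1),np.linalg.norm(d),np.degrees(np.arctan2(d[1],d[0])))
E
```

```text
[ 498.85341008 -151.92912008   62.        ]
[ 495.2 -149.8   62. ] 60.250027787652904 -28.65456713321361
[ 457.3 -134.8   12. ] 109.53696531657233 68.13013184162932
[ 567.4 -120.5   12. ] 193.69918177346216 -22.147546112014393
```

servo_tool(plan=[[[0.0,0.05,0.05,-0.6,0,0,0],[0.0,0,0,-0.6,0,0,0],[0.0,0,0,-0.6,0,0,0],[0.0,0,0,-0.5,0,0,0],[0.0,0,0,0,0,0,0]]])

```text
t: 1.78
ee_pos: [495.1, -151.3, 147.6]
orientation: [-0.815, -3.028, -0.0]
ft_force: [-1.7, -0.7, 0.5]
width: 57.8
grasp_force: 0.0
```

servo_tool(plan=[[[0.0,0,0,-0.5,0,0,0.2],[0.0,0,0,-0.4,0,0,0],[0.0,0,0,0,0,0,0]]])

```text
t: 2.03
ee_pos: [496.2, -151.7, 113.5]
orientation: [-0.788, -3.038, -0.0]
ft_force: [-0.3, 0.2, -0.5]
width: 44.1
grasp_force: 0.0
```

servo_tool(plan=[[[0.5,0,0,0,0,0,0],[1,0,0,0,0,0,0],[1,0,0,0,0,0,0],[1,0,0,0,0,0,0],[1,0,0,0,0,0,0]]])

```text
t: 2.45
ee_pos: [497.4, -152.2, 115.6]
orientation: [0.786, 3.04, -0.0]
ft_force: [-5.2, -12.8, 3.8]
width: 13.8
grasp_force: 7.6
```

servo_tool(plan=[[[1,0,0,0,0,0,0],[1,0,0,0,0,0,0],[1,0,0,0,0,0,0]]])

```text
t: 2.7
ee_pos: [497.3, -152.4, 115.6]
orientation: [0.787, 3.04, -0.001]
ft_force: [-1.6, -1.7, 6.3]
width: 13.8
grasp_force: 30.0
```

servo_tool(plan=[[[1,0,0,0,0,0,-0.6],[1,0,0,0,0,0,-0.8],[1,0,0,0,0,0,-0.8],[1,0,0,0,0,0,-0.8],[1,0,0,0,0,0,-0.8]]])

```text
t: 3.12
ee_pos: [497.6, -152.1, 115.6]
orientation: [1.282, 2.866, 0.0]
ft_force: [0.2, 2.0, 5.9]
width: 14.1
grasp_force: 30.0
```

servo_tool(plan=[[[1,0,0,0,0,0,-0.8],[1,0,0,0,0,0,-0.8],[1,0,0,0,0,0,-0.8],[1,0,0,0,0,0,-0.8],[1,0,0,0,0,0,-0.8]]])

```text
t: 3.53
ee_pos: [498.0, -151.8, 115.6]
orientation: [1.76, 2.6, 0.002]
ft_force: [1.5, 3.8, 5.1]
width: 13.8
grasp_force: 30.0
```

```bash
python3 -c "
from h import *
o=readout.get_obs();R=cv2.Rodrigues(o['orientation'])[0];print(np.degrees(np.arctan2(R[1,0],R[0,0])),o['moment'],o['ft_force'],o['width'],o['qpos'])"
```

```text
111.8038491371058 [ 0.62149635 -0.27912095  0.13001685] [1.53373432 3.83858259 5.09774283] 13.801808522938861 [-3.18915690e-01  5.70563195e-01  1.95749295e+00  1.05440640e-03
  6.11264444e-01 -7.00328502e-01]
```

servo_tool(plan=[[[1,0,0,0,0,0,-0.8],[1,0,0,0,0,0,-0.8],[1,0,0,0,0,0,-0.8],[1,0,0,0,0,0,-0.8],[1,0,0,0,0,0,-0.8]]])

```text
t: 3.95
ee_pos: [498.5, -151.7, 115.6]
orientation: [2.185, 2.254, 0.003]
ft_force: [4.2, 4.6, 3.4]
width: 13.6
grasp_force: 30.0
```

servo_tool(plan=[[[1,0,0,0,0,0,-0.8],[1,0,0,0,0,0,-0.8],[1,0,0,0,0,0,-0.8],[1,0,0,0,0,0,-0.8],[1,0,0,0,0,0,-0.4]]])

```text
t: 4.37
ee_pos: [498.9, -151.7, 115.6]
orientation: [2.51, 1.885, 0.005]
ft_force: [5.2, 4.3, 2.2]
width: 13.8
grasp_force: 30.0
```

servo_tool(plan=[[[1,0,0,0,0,0,-0.5],[1,0,0,0,0,0,-0.3],[1,0,0,0,0,0,0]]])

```text
t: 4.62
ee_pos: [499.0, -151.8, 115.6]
orientation: [2.572, 1.798, 0.005]
ft_force: [5.0, 4.5, 1.8]
width: 13.8
grasp_force: 30.0
```

```bash
python3 -c "
from h import *
o=readout.get_obs();R=cv2.Rodrigues(o['orientation'])[0];print(np.degrees(np.arctan2(R[1,0],R[0,0])),o['moment'],o['ft_force'],o['width'],o['t'])"
```

```text
69.91082575364348 [ 0.68841425 -0.64492928  0.00548184] [5.02048948 4.49029924 1.84057607] 13.835137858100024 4.6167
```

servo_tool(plan=[[[0.0,0,0,0,0,0,0],[0.0,0,0,0,0,0,0],[0.0,0,0,0,0,0,0],[0.0,0,0,0,0,0,0],[0.0,0,0,0.3,0,0,0]]])

```text
t: 5.03
ee_pos: [495.6, -151.7, 125.4]
orientation: [-2.571, -1.8, 0.004]
ft_force: [-0.3, 1.0, 0.0]
width: 42.3
grasp_force: 0.0
```

servo_tool(plan=[[[0.0,0,0,0.6,0,0,0],[-1,0,0,0.8,0,0,0],[-1,0,0,0.8,0,0,0],[-1,0,0,0.8,0,0,0],[-1,0,0,0,0,0,0]]])

```text
t: 5.45
ee_pos: [499.5, -152.9, 253.1]
orientation: [2.567, 1.797, 0.009]
ft_force: [1.8, -1.1, -0.4]
width: 67.3
grasp_force: 0.0
```

servo_tool(plan=[[[-1,0,0,0,0,0,0],[-1,0,0,0,0,0,0],[-1,0,0,0,0,0,0]]])

```text
t: 5.7
ee_pos: [496.1, -151.7, 245.7]
orientation: [-2.572, -1.801, 0.002]
ft_force: [-0.3, -0.5, -0.5]
width: 86.2
grasp_force: 0.0
```

```bash
python3 - <<'E'
from h import *
import pickle
o=readout.get_obs();pickle.dump(o,open('o2.pkl','wb'));save('wrist','w2',s=1.4)
im=cv2.imread('pics/w2.png')[150:460,200:600]
cv2.imwrite('pics/w2c.png',cv2.resize(im,None,fx=1.9,fy=1.9,interpolation=cv2.INTER_CUBIC))
E
```

```text
(no output)
```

View pics/w2c.png

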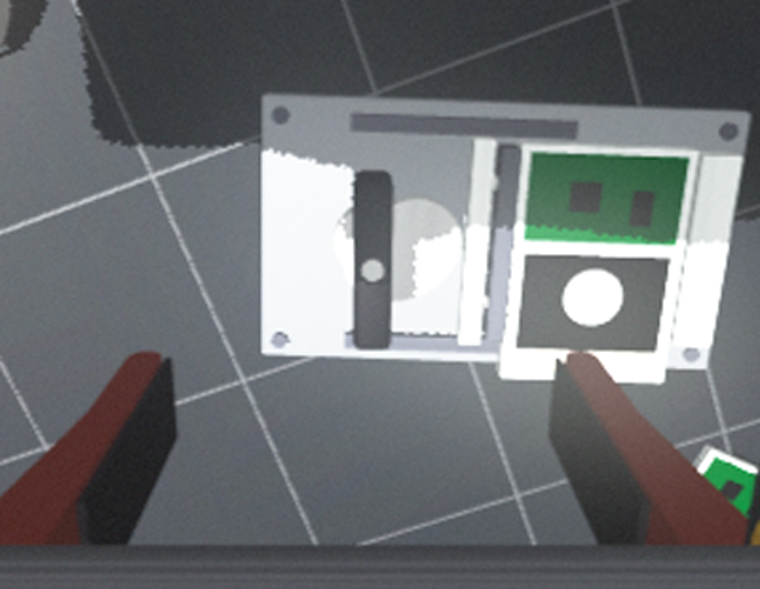

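The bar now lies parallel to the jaws, from (373,172) to (372,348) in the crop. The drive sits against both jaws and looks flat. I'll check the angle and the gap by numbers.

```bash
python3 - <<'E'
from h import *
import pickle
p=wcam(pickle.load(open('o2.pkl','rb')))
f=lambda a,z:atz(p,(np.array(a)/1.9+[200,150])/1.4,z)
for a,b,z in [((373,174),(372,340),62),((485,140),(470,344),25),((523,150),(502,376),21.5),((693,152),(664,382),21.5),((262,95),(262,353),12),((262,95),(749,114),12)]:
    d=f(b,z)-f(a,z);print(f(a,z).round(1),f(b,z).round(1),np.linalg.norm(d).round(1),np.degrees(np.arctan2(d[1],d[0])).round(1))
E
```

```text
[ 510.4 -120.6   62. ] [ 489.5 -177.7   62. ] 60.8 -110.1
[ 553.6 -129.    25. ] [ 522.5 -207.4   25. ] 84.3 -111.6
[ 566.7 -138.4   21.5] [ 530.9 -227.5   21.5] 96.0 -111.9
[ 628.8 -161.7   21.5] [ 595.  -253.6   21.5] 97.9 -110.2
[477.5 -84.4  12. ] [ 436.2 -186.2   12. ] 109.9 -112.1
[477.5 -84.4  12. ] [ 656.4 -157.2   12. ] 193.1 -22.1
```

The angles are good: the bar is within 2° of the jaw. One closer look will confirm the contact at both jaws.

servo_tool(plan=[[[-1,0.5,-0.2,-0.4,0,0,0],[-1,0.5,0,-0.4,0,0,0],[-1,0.5,0,-0.4,0,0,0],[-1,0,0,0,0,0,0],[-1,0,0,0,0,0,0]]])

```text
t: 6.17
ee_pos: [556.1, -159.6, 196.5]
orientation: [-2.57, -1.801, 0.005]
ft_force: [-0.4, 0.7, 0.7]
width: 87.7
grasp_force: 0.0
```

```bash
python3 - <<'E'
from h import *
import pickle
o=readout.get_obs();print(o['t'],o['ee_pos']);pickle.dump(o,open('o3.pkl','wb'))
save('wrist','w3',crop=(120,60,440,300),s=2.5)
E
```

```text
6.1667 [ 556.14462893 -159.57806684  196.4786957 ]
```

View pics/w3.png

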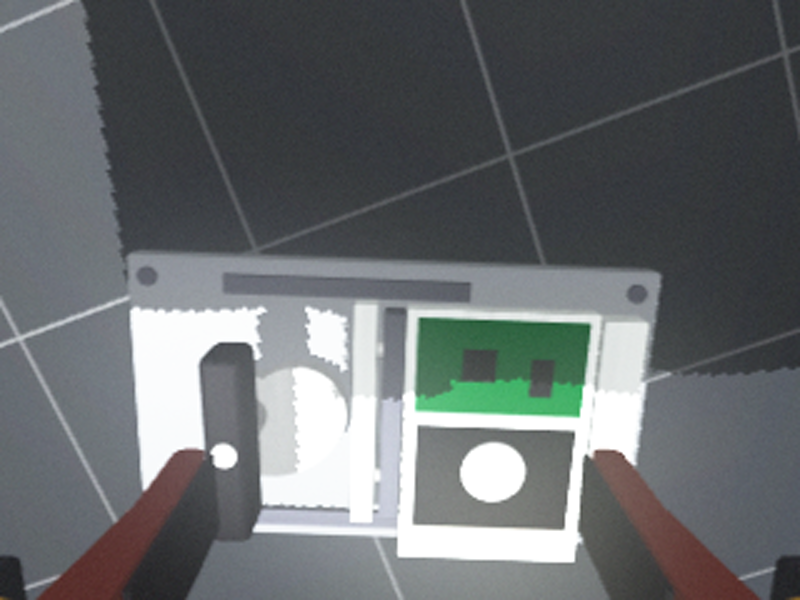

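The grey moving jaw (395,310–515) abuts the drive, with the springs at (380,350) and (377,475) behind it. The drive's far edge (597,320) abuts the fixed jaw, it lies square, and nothing touches the robot. I'm handing the job in.

```bash
python3 -c "
from h import *
print(close_job())"
```

```text
the job is handed in; nothing more can be done
None
```

I turned the handle on the drive's clamp clockwise until the bar was within about 2° of parallel to the jaws, then let go and handed the job in. In the last picture the drive lay flat and touched both jaws, but I couldn't measure the clamping force, the hand-in returned no verdict, and the arm never went near the empty clamp.

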